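Switch the hot plate off and hold the warm bearing up in the tongs

TASK

Turn the hot plate's thermostat knob fully anticlockwise to its off stop, then take up the spring tongs, grip the larger of the two ball bearings in their jaws and lift it off the plate. The plate and both bearings are hot, so touch them only with the tongs, and leave the small bearing where it lies. Finish still holding the large bearing in the tongs, still and roughly level, at least 10 cm above the plate, so that I can push the shaft up into it.

Things in the scene. Friction and masses are not known exactly. Their poses are not given: they have to be found in the camera images.
- hotplate: grey bench hot plate fixed on the bench, 180 mm deep (its x), 320 mm wide (its y); its front faces its own -x, which is towards the robot; origin at the centre of its underside. At its right (-y) end a control deck, top at z = 53 mm, with the knob at x = -22, y = -107 mm; on its left the heating plate. The knob's top, z = 97 mm, is its highest point
- hot_surface: the dark flat cast-iron heating plate, fixed, 150 mm (x) by 205 mm (y), 14 mm thick; origin at the centre of its underside, which lies at (0, 50, 56) mm in the hot plate's frame. HOT: the gripper and arm must not touch it; the tongs may
- plate_top (a point): centre of the top face of the heating plate, 70 mm above the bench; axes as the hot plate's. Solid things round the work to keep clear of: a bench grinder at the back left (x over 0.7 m, y over 0.25 m, 0.25 m high), a vise at the front left (x under 0.4 m, y over 0.3 m, 0.2 m high), a jar, an oil can and a tumbler behind (x over 0.78 m, up to 0.17 m high)
- thermostat (a joint): angle of the thermostat knob, rad: 0 = off, the anticlockwise end stop (seen from above); it grows clockwise, to 4.7. At the start it is between 0.8 and 2.3. It turns about the vertical, with a light drag of 0.05 N m, and stays where it is left
- thermostat_grip (a point): on the knob's axis at the height to grip, 90 mm above the bench, 7 mm below its top. The knob is a black disc, 44 mm across, disc top 67 mm above the bench, with a raised bar over it 42 mm long, 14 mm thick, 30 mm high. The bar lies along this frame's x axis, which turns with it; the white line on top is at its -x end and points to the bold mark at the front when off
- large_bearing: open steel ball bearing lying flat on the heating plate: outside diameter 47 mm, bore 20 mm, 14 mm high, about 0.11 kg; origin at the centre of its underside, z along its axis. HOT: only the tongs may touch it
- small_bearing: a smaller one, also flat on the heating plate: outside diameter 32 mm, bore 15 mm, 9 mm high, 0.03 kg; origin at the centre of its underside. Its centre is 84 to 116 mm from the large one's, to the left or to the right of it along the hot plate's y. HOT; it stays where it is
- tongs: steel spring tongs with black grips, 270 mm long, 0.14 kg, lying loose on the bench on their side; strips on edge, z = 0 to 20 mm. Origin at the underside, midway between the grips; x runs along the mid-line to the jaws (away from the robot), y across. Hinge at x = -105 mm, grips x = -38 to 38, jaw centre x = 115, jaw ends x = 137. Balanced within 5 mm of the origin
- tongs_closing (a joint): closing angle, rad: 0 = sprung open (62 mm over the grips at x = 0; between the jaws 84 mm at their centre and 71 mm at the cups' ends, 102 mm over all); 0.168 = closed on a 47 mm part (44 mm over the grips, faces then parallel); 0.30 = shut (18 mm between jaws). The jaws move 2.1 times as far as the grips. The spring pushes each grip out with 8 N (open) to 11 N
- tongs_bite (a point): where the centre of a 47 mm part sits in the cupped jaws, 8 mm above the lower edge; it belongs to the left (+y) arm like the frame of tongs, so both swing with that arm: with the tongs open it lies 18 mm left of their mid-line. Squeezed between two fingers both arms swing in alike, so the mid-line stays midway between the fingers
There are look-alikes about, which are no part of the job. What is shaped like the large_bearing but green or red is not meant.

How it is judged (in metres and radians):
On the way, in this order (a step that is already met when the one before it is completed fails the run):
1. the thermostat is turned to its off stop while the large bearing still lies on the plate (value of joint thermostat below 0.1 rad and z of large_bearing in the frame of plate_top below 0.005 m), for 0.2 s.
2. the large bearing is lifted off the plate in the tongs (z of large_bearing in the frame of plate_top above 0.03 m and contact force between large_bearing and tongs above 1 N and contact force between tongs and the fingers above 1 N), for 0.2 s.
At the end, for the whole second after the job is handed in: Knob within 0.12 rad of off; large bearing gripped in the tongs' jaws (over 2 N, underside within 25 mm of tongs_bite), tongs held by the fingers and clear of the hot plate; bearing over 90 mm above the plate, within 0.35 rad of level, still; small bearing within 12 mm of its place (value of joint thermostat below 0.12 rad and z of large_bearing in the frame of plate_top above 0.09 m and angle between large_bearing's own z axis and vertical below 0.35 rad and distance between large_bearing and tongs_bite below 0.025 m and contact force between large_bearing and tongs above 2 N and contact force between tongs and the fingers above 2 N and contact force between tongs and hotplate below 0.1 N and height (world z) of tongs above 0.1 m and linear speed of large_bearing below 0.03 m/s and distance of small_bearing from where it was at the start of the episode below 0.012 m); the arm keeps its last pose, push and grip.
It fails at once if the gripper or the arm touches the hot plate surface (contact force between hot_surface and the fingers above 0.5 N or contact force between hot_surface and the arm above 0.5 N).
It fails at once if the gripper or the arm touches a hot bearing (contact force between any of large_bearing, small_bearing and the fingers above 0.5 N or contact force between any of large_bearing, small_bearing and the arm above 0.5 N).
It fails at once if the small bearing is pushed from its place (distance of small_bearing from where it was at the start of the episode above 0.012 m).
It also fails if it takes over 72 s, if anything falls off the work surface, if the arm or the gripper's body presses on something with over 40 N, if the wrist force passes 120 N, or if a joint passes its speed limit or range.

ROBOT

A 6-joint arm with a two-finger parallel gripper is mounted at the origin on a cart in front of the work surface, level with it; the furniture and walls round the work are solid. World frame = base frame: x ahead of the robot, y to its left, z up, the work surface at z = 0. Lengths are in m, angles in degrees, forces in N, time in s.
With the tool pointing down it reaches from about 0.375 to 0.9 m from the base axis. Payload 3.1 kg.
Tool frame: the origin (TCP) lies midway between the tips of the shut fingers; the grasp point (between the pads) lies 19 mm behind it; z points along the fingers, y is the line along which they close (so a half turn about z gives the same grasp; the last joint's range is limited). The gripper opens to 87 mm and grips with 3 to 60 N. Pads are 19 mm wide; open, the fingers measure 117 mm over their backs; the gripper's body (75 mm by 190 mm) begins 51 mm behind the grasp point.
Start: joints at [-10.227, 30.224, 82.088, -0, 67.689, -10.227], TCP at [0.625, 0, 0.223] pointing down, gripper open.
Joint ranges: [-176.69, 176.69], [-43.24, 126.21], [12.49, 139.97], [-82, 262], [0, 151.66], [-163.58, 163.58]. Speed limits (degrees/s): [159.86, 159.86, 180, 180, 180, 180].

INTERFACE

Orientations are given as a 3x3 rotation matrix whose columns are the frame's x, y, z axes.
In Python, from rig import read_state, capture, camera_info, hand_in gives the robot as it stands.
- The arm moves only by the tool drive_tool, never from a script. Its argument "motion" is a list of rows, each a list of 2 entries, a list of its own where there are three numbers: the shift along the tool's x, y, z in mm, then the turn, a rotation vector about the tool's x, y, z in rad. A call has 1 to 5 rows; each row shifts and turns the commanded pose from where the row before left it, along the tool's axes as they then stand; what a row does not reach is not made up. A row lasts 1/10 s, in which the tool goes at most 50 mm and 8.59 degrees, less where a joint would pass 70% of its speed; a pose out of reach is approached as far as the arm can. A call is refused whole if a number of a shift passes 50 or a number of a turn 0.15, either way. A call with a gripper value outside its range is refused whole. "gripper" is the opening, from 0 (shut) to 1 (fully open), set as the call begins (left out, the last holds). The fingers move at their own pace and stop on an object; the grip force is fixed at half the most. Time passes only in rows, so rows that do not move let the fingers close. It gives the time, the measured TCP pose, the force, the opening and the grip force at its end, in the units of the state.
- read_state(): the state, without advancing time (a new reading comes with each control period).
- capture(name): name is "scene" or "side" or "wrist"; returns the picture (400x640x3 uint8, red, green, blue); there is no depth.
- camera_info(name): a dict with "fovy" (degrees; the focal length in pixels is half the picture's height over the tangent of half this angle, whatever the lens; pixels are square), "cx", "cy" (the principal point, pixels), "xyz" and "orientation" of the camera in the world; the wrist camera has in their place "T_tool_cam" (4x4, takes a point from camera to tool coordinates, whose origin is the TCP and whose axes are the flange's). Camera axes: x right, y down, z forward; pixel columns grow to the right and rows downward; lengths in m; the calibration is good to about 2 mm. The wrist camera is an equidistant fisheye: a pixel r from the principal point sees the ray r / f radians off the axis. A picture is of the moment at which its call begins: read the wrist's pose just before it. camera_info takes no time and is no camera call.
- hand_in(): hands the job in; it is judged then, once.
The state is a dict: "time_s": time; "joint_positions": joint angles; "qvel": joint speeds; "tau": joint torques, N m; "position": TCP position; "tcp_rot": TCP orientation; "force": force on the tool from outside, world axes, zero at the start; "moment": the same for the moment, N m; "opening": opening from 0.0 (shut) to 1.0 (fully open); "grasp_force": force on a finger pad.
Only numpy, scipy, OpenCV 4.12 (cv2) and the standard library are available. Lean on these libraries where they do the work, as an engineer would, in place of code of your own. Each camera call takes 0.05 s, during which the arm holds its last target. There are 200 camera calls.

## Working session

There is one attempt and no reset: what is moved stays moved. The work goes in short steps, Python scripts to look and compute and a tool call to move; the robot and the scene stay as the last step left them, time stands still between calls to the robot, and variables do not carry over. Pictures are saved under pics/ and viewed, at most 10 in all, crops included, and the job is handed in when it is done.

Besides the shell and the picture viewer there is one more tool, called after "Call:" as name([rows], argument=value, ...), one row to a line, values as JSON. drive_tool: Moves the arm, as the interface text tells. Its arguments: {"type":"object","properties":{"motion":{"type":"array","items":{"type":"array"}},"gripper":{"type":"number"}},"required":["motion"]}

```bash
mkdir -p pics
cat > h.py <<'E'
import numpy as np,cv2
from rig import *
def snap(n,f):
    s=read_state(); im=capture(n); cv2.imwrite('pics/'+f,im[:,:,::-1]); return s,im
def ray(n,u,v,s=None):
    c=camera_info(n); f=200/np.tan(np.radians(c['fovy'])/2)
    d=np.array([u-c['cx'],v-c['cy']],float)
    if n=='wrist':
        s=s or read_state()
        r=np.hypot(*d); t=r/f; k=np.sin(t)/r if r>0 else 0
        dc=np.array([d[0]*k,d[1]*k,np.cos(t)]); T=np.array(c['T_tool_cam'])
        R=np.array(s['tcp_rot']).reshape(3,3)
        return np.array(s['position'])+R@T[:3,3], R@T[:3,:3]@dc
    dc=np.array([d[0]/f,d[1]/f,1]); return np.array(c['xyz']),np.array(c['orientation']).reshape(3,3)@dc
def at(n,u,v,z,s=None):
    o,d=ray(n,u,v,s); return (o+d*(z-o[2])/d[2]).round(4)
E
python3 - <<'E'
from h import *
a=[snap(n,n+'0.png') for n in('scene','wrist')]
for n in('scene','wrist','side'): print(camera_info(n))
print(read_state())
E
```

```text
{'fovy': 45.63080692967035, 'cx': 311.288640346881, 'cy': 202.7946579263741, 'xyz': array([-0.18233079, -0.4712399 ,  0.81992448]), 'orientation': array([[ 0.55030248, -0.54067655,  0.63626728],
       [-0.83496356, -0.35793489,  0.41799338],
       [ 0.00174304, -0.76128279, -0.64841767]])}
{'fovy': 65.70646984690485, 'cx': 318.58073649707393, 'cy': 193.92235575569873, 'T_tool_cam': array([[-8.26357081e-04, -9.58262678e-01, -2.85888015e-01,
         7.67835739e-02],
       [ 9.99999621e-01, -7.13478536e-04, -4.98995789e-04,
         4.91163411e-04],
       [ 2.74194078e-04, -2.85888319e-01,  9.58262904e-01,
        -1.60840417e-01],
       [ 0.00000000e+00,  0.00000000e+00,  0.00000000e+00,
         1.00000000e+00]])}
{'fovy': 47.211521056742924, 'cx': 319.1815047168131, 'cy': 204.31572640371647, 'xyz': array([ 0.08103051, -0.86064312,  0.74591723]), 'orientation': array([[ 8.79719906e-01, -2.66744150e-01,  3.93624752e-01],
       [-4.75492119e-01, -4.94141457e-01,  7.27826535e-01],
       [ 3.62838164e-04, -8.27448959e-01, -5.61540817e-01]])}
{'time_s': 0.1, 'joint_positions': array([-1.02266271e+01,  3.02738284e+01,  8.21507945e+01,  8.04282641e-05,
        6.76901049e+01, -1.02269541e+01]), 'qvel': array([-0.09410895, -0.11062069, -0.12457223,  0.00853657,  0.07008203,
        0.07899131]), 'tau': array([-3.02360622e-04, -4.40987206e+01, -1.77151054e+01,  6.34850166e-02,
        5.34114777e-02, -3.85449334e-05]), 'position': array([6.24320521e-01, 1.59753977e-04, 2.21657761e-01]), 'tcp_rot': array([[-4.82127523e-06,  9.99998059e-01, -1.97033425e-03],
       [ 9.99999936e-01,  5.52426959e-06,  3.56784110e-04],
       [ 3.56794302e-04, -1.97033240e-03, -9.99997995e-01]]), 'force': array([-0.5208371 , -0.00149813,  0.67795228]), 'moment': array([ 0.0141016 ,  0.01315186, -0.00993888]), 'grasp_force': 0.0, 'opening': 0.9987974536138946}
```

View pics/scene0.png

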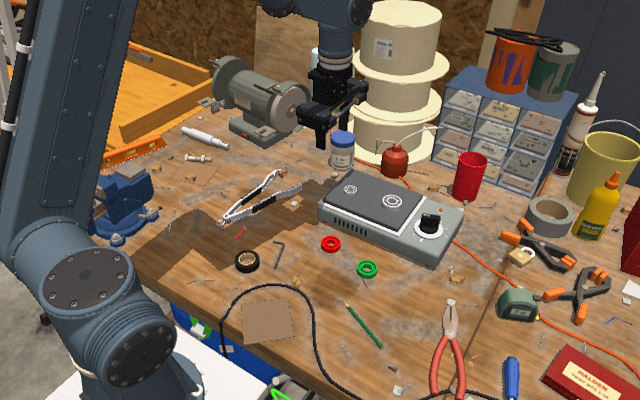

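View pics/wrist0.png

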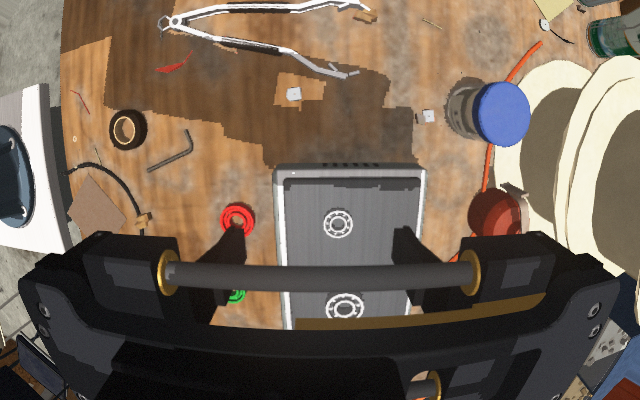

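Run:
```python
from h import *
a=cv2.imread('pics/scene0.png')[160:260,205:471]; b=cv2.imread('pics/wrist0.png')[0:95,150:416]
o=np.vstack([cv2.resize(x,None,fx=3,fy=3,interpolation=cv2.INTER_CUBIC) for x in(a,b)])
cv2.imwrite('pics/c1.png',o); print(o.shape)
```

```text
(585, 798, 3)
```

View pics/c1.png

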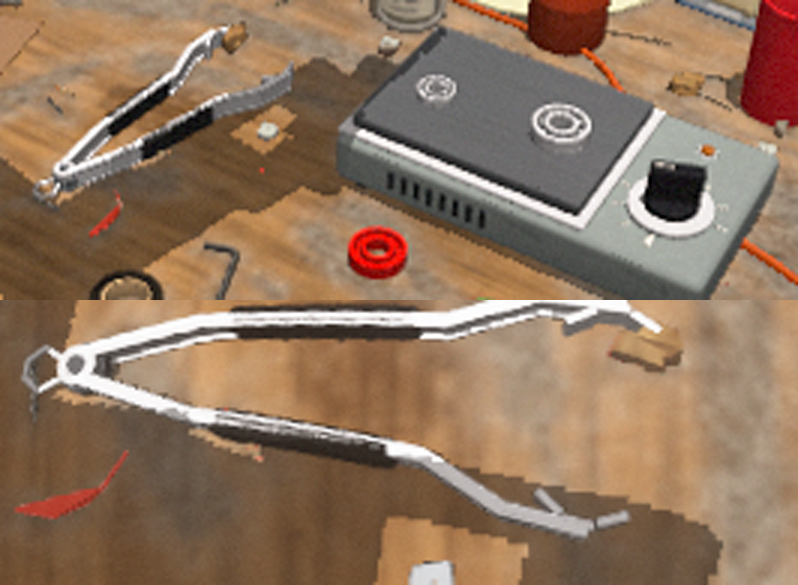

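Run:
```python
from h import *
s=read_state()
S=lambda u,v,z:at('scene',205+u/3,160+v/3,z)
W=lambda u,v,z:at('wrist',150+u/3,(v-300)/3,z,s)
print('large',S(561,124,.084),at('wrist',345,308,.084,s),'small',S(437,88,.079),at('wrist',338,224,.079,s))
print('knob ring',S(670,207,.053),'bar top',S(650,164,.097),S(706,168,.097), 'bolt mark',S(649,240,.053))
print('plate corners',S(583,226,.07),S(660,112,.07),S(345,130,.07),S(437,28,.07))
print('deck FR',S(712,296,.053),'BR',S(776,148,.053))
print('wrist corners',at('wrist',275,169,.07,s),at('wrist',424,168,.07,s),at('wrist',275,320,.07,s))
print('hinge',W(75,365,.02),S(63,167,.02))
print('upper grip', W(232,320,.02),W(420,320,.02),'lower',W(215,418,.02),W(397,455,.02))
print('scene upper',S(110,128,.02),S(168,92,.02),S(145,146,.02),S(212,112,.02))
print('jaw ends', W(660,328,.02),W(628,516,.02),S(226,35,.02),S(291,67,.02))
```

```text
large [ 0.6511 -0.1552  0.084 ] [ 0.6558 -0.1542  0.084 ] small [ 0.6419 -0.0469  0.079 ] [ 0.6449 -0.0468  0.079 ]
knob ring [ 0.6424 -0.257   0.053 ] bar top [ 0.6311 -0.238   0.097 ] [ 0.6503 -0.2752  0.097 ] bolt mark [ 0.5995 -0.258   0.053 ]
plate corners [ 0.5686 -0.2154  0.07  ] [ 0.7258 -0.2103  0.07  ] [ 0.5635 -0.0066  0.07  ] [7.255e-01 4.000e-04 7.000e-02]
deck FR [ 0.5711 -0.3196  0.053 ] BR [ 0.7557 -0.3018  0.053 ]
wrist corners [0.5792 0.0108 0.07  ] [0.7371 0.0127 0.07  ] [ 0.568 -0.186  0.07 ]
hinge [0.4461 0.1921 0.02  ] [0.4426 0.1957 0.02  ]
upper grip [0.5156 0.202  0.02  ] [0.5912 0.1957 0.02  ] lower [0.5094 0.1603 0.02  ] [0.5826 0.1398 0.02  ]
scene upper [0.5033 0.1953 0.02  ] [0.5701 0.1841 0.02  ] [0.5015 0.1552 0.02  ] [0.5694 0.1347 0.02  ]
jaw ends [0.6844 0.1936 0.02  ] [0.6713 0.1155 0.02  ] [0.6672 0.1912 0.02  ] [0.6606 0.113  0.02  ]
```

Call:
drive_tool([
  [[-45,3,10],[0,0,0]],
  [[-45,3,10],[0,0,0]],
  [[-45,3,10],[0,0,0]],
  [[-45,3,10],[0,0,0]],
  [[-45,3,10],[0,0,0]],
], gripper=0.5)

```text
time_s: 0.6
position: [0.6396, -0.2265, 0.1716]
tcp_rot: [[-0.0, 1.0, -0.001], [1.0, 0.0, 0.001], [0.001, -0.001, -1.0]]
force: [0.4, 0.3, 0.1]
opening: 0.632
grasp_force: 0.0
```

Call:
drive_tool([
  [[-32,1,10],[0,0,0]],
  [[0,0,0],[0,0,-0.13]],
  [[0,0,0],[0,0,-0.13]],
  [[0,0,0],[0,0,-0.13]],
  [[0,0,0],[0,0,-0.08]],
])

```text
time_s: 1.1
position: [0.6404, -0.257, 0.1617]
tcp_rot: [[-0.456, 0.89, -0.001], [0.89, 0.456, 0.001], [0.001, -0.001, -1.0]]
force: [0.0, -0.6, 0.2]
opening: 0.501
grasp_force: 0.0
```

Call:
drive_tool([
  [[0,0,0],[0,0,0]],
  [[0,0,0],[0,0,0]],
])

```text
time_s: 1.3
position: [0.6407, -0.2568, 0.1621]
tcp_rot: [[-0.451, 0.892, -0.001], [0.892, 0.451, 0.0], [0.001, -0.0, -1.0]]
force: [1.2, -0.1, 0.2]
opening: 0.503
grasp_force: 0.0
```

Run:
```python
from h import *
s,im=snap('wrist','w1.png'); print(s['position'],s['tcp_rot'],s['joint_positions'])
c=camera_info('wrist');T=np.array(c['T_tool_cam'])
s2,im2=snap('scene','s1.png')
a=im[100:400,120:520];cv2.imwrite('pics/w1c.png',cv2.resize(a,None,fx=2,fy=2,interpolation=cv2.INTER_CUBIC)[:,:,::-1])
```

```text
[ 0.64073995 -0.25681808  0.1621099 ] [[-4.51285419e-01  8.92379364e-01 -7.35985716e-04]
 [ 8.92379347e-01  4.51285803e-01  4.75272517e-04]
 [ 7.56263291e-04 -4.42294895e-04 -9.99999616e-01]] [-3.10957558e+01  3.90102750e+01  7.49840940e+01  1.68412336e-03
  6.60558045e+01 -5.79226429e+01]
```

View pics/w1c.png

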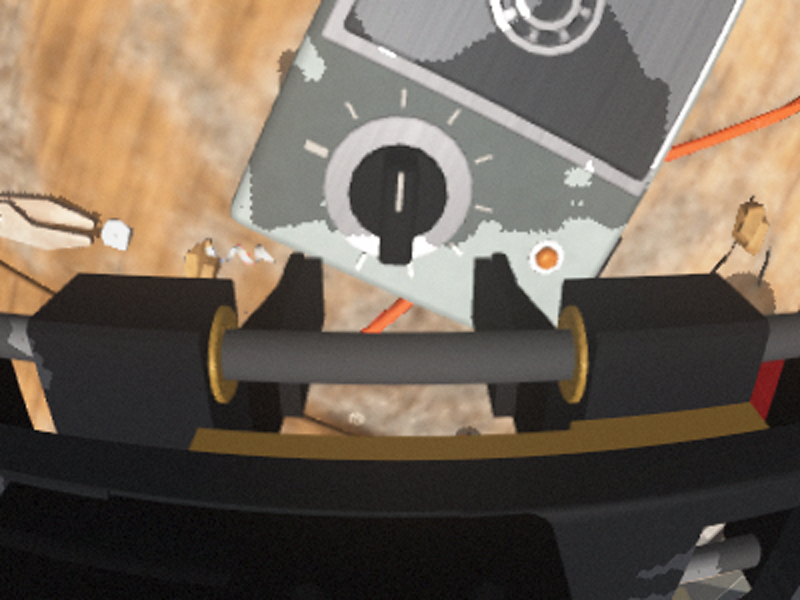

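Run:
```python
from h import *
s=read_state()
W=lambda u,v,z:at('wrist',120+u/2,100+v/2,z,s)
K=[W(398,196,.067),W(399,189,.053),W(400,190,.097),W(398,146,.097),W(397,240,.097)]
for k in K: print(k,(np.array(s['tcp_rot']).T@(k-s['position'])*1000).round(1))
print('plate',W(327,33,.063),W(640,190,.07),'large',W(548,7,.084))
print('deck front corner',W(232,213,.053))
```

```text
[ 0.6422 -0.2598  0.067 ] [-3.3 -0.1 95.3]
[ 0.6431 -0.2605  0.053 ] [ -4.3   0.4 109.3]
[ 0.6375 -0.249   0.097 ] [ 8.5  0.5 65.3]
[ 0.6291 -0.234   0.097 ] [25.7 -0.2 65.3]
[ 0.6457 -0.2678  0.097 ] [-12.   -0.6  65.3]
plate [ 0.5841 -0.2108  0.063 ] [ 0.7378 -0.2075  0.07  ] large [ 0.6571 -0.1604  0.084 ]
deck front corner [ 0.578  -0.3067  0.053 ]
```

Call:
drive_tool([
  [[-4,0,30],[0,0,0]],
  [[0,0,30],[0,0,0]],
  [[0,0,20],[0,0,0]],
  [[0,0,9],[0,0,0]],
  [[0,0,0],[0,0,0]],
])

```text
time_s: 1.9
position: [0.642, -0.26, 0.072]
tcp_rot: [[-0.453, 0.892, -0.003], [0.892, 0.453, 0.002], [0.003, -0.002, -1.0]]
force: [0.3, 0.5, -0.5]
opening: 0.504
grasp_force: 0.0
```

Call:
drive_tool([
  [[0,0,0],[0,0,0]],
  [[0,0,0],[0,0,0]],
  [[0,0,0],[0,0,0]],
  [[0,0,0],[0,0,0]],
  [[0,0,0],[0,0,0]],
], gripper=0)

```text
time_s: 2.4
position: [0.6427, -0.2609, 0.0744]
tcp_rot: [[-0.453, 0.892, 0.0], [0.892, 0.453, -0.001], [-0.001, -0.0, -1.0]]
force: [-1.7, -1.3, 2.1]
opening: 0.163
grasp_force: 30.0
```

Call:
drive_tool([
  [[0,0,0],[0,0,-0.1]],
  [[0,0,0],[0,0,-0.1]],
  [[0,0,0],[0,0,-0.1]],
  [[0,0,0],[0,0,-0.1]],
  [[0,0,0],[0,0,-0.1]],
])

```text
time_s: 2.9
position: [0.6438, -0.26, 0.0744]
tcp_rot: [[-0.827, 0.563, 0.002], [0.563, 0.827, 0.001], [-0.002, 0.002, -1.0]]
force: [1.4, 2.2, 2.6]
opening: 0.161
grasp_force: 30.0
```

Call:
drive_tool([
  [[0,0,0],[0,0,-0.1]],
  [[0,0,0],[0,0,-0.1]],
  [[0,0,0],[0,0,-0.1]],
  [[0,0,0],[0,0,-0.1]],
  [[0,0,0],[0,0,-0.1]],
])

```text
time_s: 3.4
position: [0.6444, -0.2586, 0.0744]
tcp_rot: [[-0.995, 0.098, 0.003], [0.098, 0.995, 0.003], [-0.003, 0.003, -1.0]]
force: [2.5, 5.6, 1.9]
opening: 0.158
grasp_force: 30.0
```

Call:
drive_tool([
  [[0,0,0],[0,0,-0.06]],
  [[0,0,0],[0,0,-0.04]],
  [[0,0,0],[0,0,-0.02]],
  [[0,0,0],[0,0,0]],
])

```text
time_s: 3.8
position: [0.6444, -0.2582, 0.0744]
tcp_rot: [[-1.0, -0.019, 0.003], [-0.019, 1.0, 0.003], [-0.003, 0.003, -1.0]]
force: [2.8, 5.5, 2.2]
opening: 0.161
grasp_force: 30.0
```

```bash
python3 -c "
from h import *
s=read_state();print(s['position'],s['force'],s['moment'],s['joint_positions'])"
```

```text
[ 0.64438273 -0.25818363  0.07442455] [2.81346769 5.547421   2.17776175] [ 1.03083797 -0.53850323 -0.03236588] [ -31.1462357    45.24202859   77.60930831    0.29579592   57.08570891
 -122.38557214]
```

Call:
drive_tool([
  [[0,0,0],[0,0,-0.03]],
  [[0,0,0],[0,0,-0.02]],
  [[0,0,0],[0,0,0]],
])

```text
time_s: 4.1
position: [0.6444, -0.2581, 0.0744]
tcp_rot: [[-0.998, -0.066, 0.003], [-0.066, 0.998, 0.004], [-0.004, 0.004, -1.0]]
force: [2.5, 5.8, 2.5]
opening: 0.165
grasp_force: 30.0
```

```bash
python3 -c "
from h import *
s=read_state();print(s['tcp_rot'],s['force'],s['moment'],s['joint_positions'])"
```

```text
[[-0.99778325 -0.06645791  0.00345556]
 [-0.06644491  0.99778305  0.00374846]
 [-0.00369701  0.00351055 -0.999987  ]] [2.54073527 5.83060979 2.5424412 ] [ 1.05549554 -0.4922255  -0.49644981] [ -31.15904885   45.24207674   77.61151392    0.34094976   57.08857141
 -125.15437475]
```

Call:
drive_tool([
  [[0,0,0],[0,0,0.02]],
  [[0,0,0],[0,0,0]],
  [[0,0,-20],[0,0,0]],
  [[0,0,-45],[0,0,0]],
  [[0,0,-45],[0,0,0]],
], gripper=0.4)

```text
time_s: 4.6
position: [0.6417, -0.2606, 0.1832]
tcp_rot: [[-0.999, -0.049, -0.003], [-0.049, 0.999, 0.001], [0.003, 0.001, -1.0]]
force: [1.5, -0.8, -0.0]
opening: 0.391
grasp_force: 0.0
```

Call:
drive_tool([
  [[6,44,-10],[0,0,0]],
  [[6,44,0],[0,0,0]],
  [[6,44,0],[0,0,0]],
  [[6,44,0],[0,0,0]],
  [[6,44,0],[0,0,0]],
], gripper=1)

```text
time_s: 5.1
position: [0.6014, -0.0413, 0.1937]
tcp_rot: [[-0.999, -0.049, 0.0], [-0.049, 0.999, -0.0], [-0.0, -0.001, -1.0]]
force: [0.5, 0.0, 0.9]
opening: 0.769
grasp_force: 0.0
```

Call:
drive_tool([
  [[6,44,0],[0,0,0]],
  [[6,44,0],[0,0,0]],
  [[6,44,0],[0,0,0]],
  [[6,44,0],[0,0,0]],
  [[6,40,0],[0,0,0]],
])

```text
time_s: 5.6
position: [0.5609, 0.1735, 0.1936]
tcp_rot: [[-0.999, -0.05, 0.0], [-0.05, 0.999, -0.0], [-0.0, -0.0, -1.0]]
force: [0.2, 0.1, -0.3]
opening: 0.996
grasp_force: 0.0
```

Call:
drive_tool([
  [[0,0,0],[0,0,0.12]],
  [[0,0,0],[0,0,0.1]],
  [[0,0,0],[0,0,0]],
  [[0,0,0],[0,0,0]],
])

```text
time_s: 6.0
position: [0.5615, 0.1716, 0.1935]
tcp_rot: [[-0.986, 0.168, 0.0], [0.168, 0.986, -0.0], [-0.0, -0.0, -1.0]]
force: [0.5, 0.7, -0.2]
opening: 0.998
grasp_force: 0.0
```

Run:
```python
from h import *
s,im=snap('wrist','w2.png'); print(s['position'],s['tcp_rot'],s['joint_positions'])
b=im[0:400,90:550]; cv2.imwrite('pics/w2c.png',cv2.resize(b,None,fx=1.5,fy=1.5,interpolation=cv2.INTER_CUBIC)[:,:,::-1])
s2,im2=snap('scene','s2.png')
```

```text
[0.56149969 0.17158782 0.19352694] [[-9.85788263e-01  1.67992560e-01  1.35942550e-05]
 [ 1.67992545e-01  9.85788202e-01 -3.53139275e-04]
 [-7.27258273e-05 -3.45836819e-04 -9.99999938e-01]] [ 6.10563866e+00  2.92880501e+01  8.93845560e+01 -2.30245672e-02
  6.13287735e+01 -7.42121917e+01]
```

View pics/w2c.png

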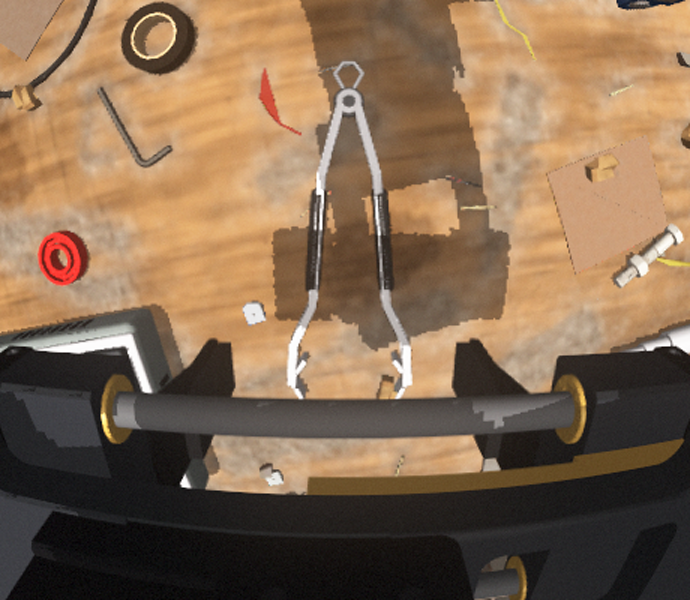

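Run:
```python
from h import *
s=read_state();R=np.array(s['tcp_rot'])
W=lambda u,v,z=.02:((R.T@(at('wrist',90+u/1.5,v/1.5,z,s)-s['position']))*1000).round(1)
for n,p in dict(hinge=(348,100),gl0=(319,191),gl1=(312,289),gr0=(378,192),gr1=(387,290),jl=(291,384),jr=(409,383),bl=(316,290),br=(384,292)).items(): print(n,W(*p))
```

```text
hinge [118.6   1.9 173.5]
gl0 [ 52.9 -18.8 173.5]
gl1 [-20.4 -25.  173.5]
gr0 [ 52.2  23.5 173.5]
gr1 [-21.2  31.4 173.5]
jl [-100.9  -44.1  173.5]
jr [-100.3   52.1  173.5]
bl [-21.1 -22.  173.5]
br [-22.8  29.2 173.5]
```

Call:
drive_tool([
  [[5,3,45],[0,0,0]],
  [[0,0,45],[0,0,0]],
  [[0,0,45],[0,0,0]],
  [[0,0,30],[0,0,0]],
  [[0,0,0],[0,0,0]],
])

```text
time_s: 6.6
position: [0.5536, 0.1748, 0.0244]
tcp_rot: [[-0.985, 0.17, -0.009], [0.17, 0.985, -0.001], [0.009, -0.003, -1.0]]
force: [-0.4, 0.3, -0.2]
opening: 0.999
grasp_force: 0.0
```

Call:
drive_tool([
  [[0,0,15],[0,0,0]],
  [[0,0,7],[0,0,0]],
  [[0,0,0],[0,0,0]],
])

```text
time_s: 6.9
position: [0.5573, 0.1757, 0.0068]
tcp_rot: [[-0.985, 0.17, 0.001], [0.17, 0.985, 0.0], [-0.001, 0.0, -1.0]]
force: [-0.0, 0.1, 0.6]
opening: 0.999
grasp_force: 0.0
```

Call:
drive_tool([
  [[0,0,0],[0,0,0]],
  [[0,0,0],[0,0,0]],
  [[0,0,0],[0,0,0]],
  [[0,0,0],[0,0,0]],
  [[0,0,0],[0,0,0]],
], gripper=0.67)

```text
time_s: 7.4
position: [0.5577, 0.1761, 0.0072]
tcp_rot: [[-0.985, 0.17, 0.002], [0.17, 0.985, 0.001], [-0.002, 0.001, -1.0]]
force: [0.9, 0.4, 3.6]
opening: 0.695
grasp_force: 8.7
```

Call:
drive_tool([
  [[0,0,-10],[0,0,0]],
  [[0,0,-40],[0,0,0]],
  [[0,0,-45],[0,0,0]],
  [[0,0,-45],[0,0,0]],
  [[0,0,-45],[0,0,0]],
])

```text
time_s: 7.9
position: [0.556, 0.1756, 0.1934]
tcp_rot: [[-0.985, 0.17, -0.001], [0.17, 0.985, -0.0], [0.001, -0.001, -1.0]]
force: [0.1, -0.5, -2.0]
opening: 0.671
grasp_force: 7.2
```

Call:
drive_tool([
  [[0,0,0],[0,0,-0.06]],
  [[0,0,0],[0,0,-0.06]],
  [[0,0,0],[0,0,-0.05]],
  [[1,-30,0],[0,0,0]],
  [[1,-40,0],[0,0,0]],
])

```text
time_s: 8.4
position: [0.5541, 0.1065, 0.1918]
tcp_rot: [[-1.0, -0.003, -0.0], [-0.003, 1.0, 0.0], [0.0, 0.0, -1.0]]
force: [-0.3, -0.3, -1.3]
opening: 0.668
grasp_force: 7.2
```

Call:
drive_tool([
  [[1,-40,0],[0,0,0]],
  [[1,-40,0],[0,0,0]],
  [[1,-40,0],[0,0,0]],
  [[1,-40,0],[0,0,0]],
  [[1,-40,0],[0,0,0]],
])

```text
time_s: 8.9
position: [0.5488, -0.0956, 0.1918]
tcp_rot: [[-1.0, 0.001, -0.001], [0.001, 1.0, 0.0], [0.001, 0.0, -1.0]]
force: [-0.8, 0.4, -1.9]
opening: 0.671
grasp_force: 7.2
```

Call:
drive_tool([
  [[1,-40,0],[0,0,0]],
  [[1,-20,0],[0,0,0]],
  [[0,0,25],[0,0,0]],
  [[0,0,25],[0,0,0]],
  [[0,0,0],[0,0,0]],
])

```text
time_s: 9.4
position: [0.5445, -0.1532, 0.1388]
tcp_rot: [[-1.0, 0.002, -0.008], [0.002, 1.0, 0.004], [0.008, 0.004, -1.0]]
force: [-0.5, 0.5, -1.2]
opening: 0.672
grasp_force: 7.2
```

Run:
```python
from h import *
s,im=snap('scene','s3.png'); print(s['position'],s['tcp_rot'],s['opening'],s['grasp_force'],s['time_s'])
_,b=snap('side','d3.png'); _,w=snap('wrist','w3.png')
z=lambda a,k:cv2.resize(a,None,fx=k,fy=k,interpolation=cv2.INTER_CUBIC)
# project expected grip TCP for crop centre
A=z(im[130:280,270:470],2); 
B=z(b[60:260,180:500],1.25)
C=z(w[0:400,100:540],0.68)
H=np.zeros((600,800,3),np.uint8); H[:300,:400]=A; H[:250,400:]=B; h=C.shape; H[300:300+h[0],:h[1]]=C
cv2.imwrite('pics/m3.png',H[:,:,::-1])
```

```text
[ 0.54454596 -0.15321268  0.13877433] [[-0.99996865  0.00168469 -0.00773726]
 [ 0.00165559  0.99999153  0.00376683]
 [ 0.00774355  0.0037539  -0.99996297]] 0.6716515632299723 7.24839902119129 9.4
```

View pics/m3.png

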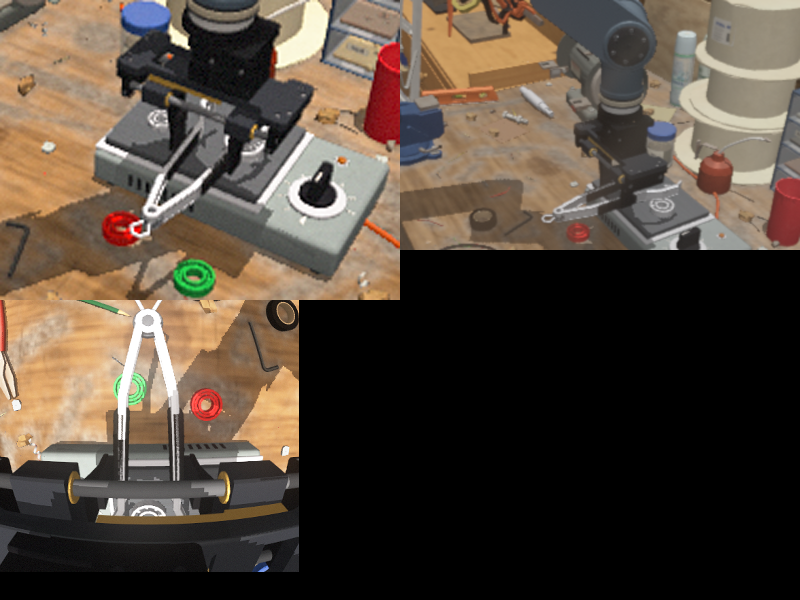

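Run:
```python
from h import *
b=cv2.imread('pics/d3.png')[150:260,270:470]; w=cv2.imread('pics/w3.png')[270:330,240:400]
z=lambda a,k:cv2.resize(a,None,fx=k,fy=k,interpolation=cv2.INTER_CUBIC)
cv2.imwrite('pics/m4.png',np.vstack([z(b,3.2),z(w,4)]))
```

```text
(no output)
```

View pics/m4.png

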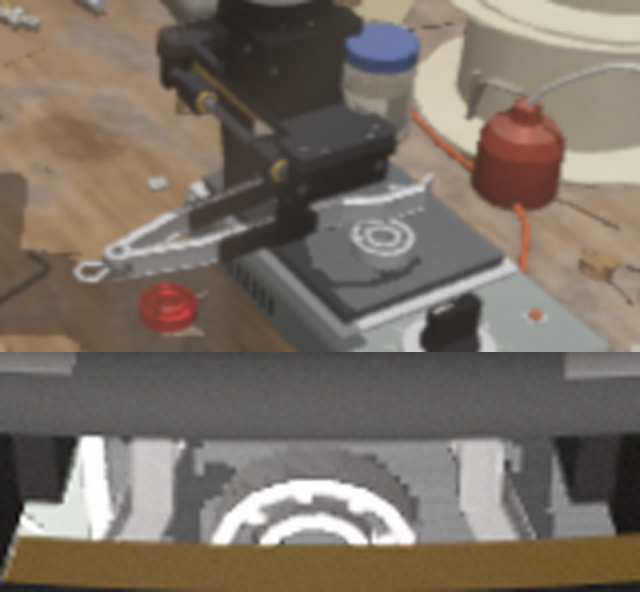

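Run:
```python
from h import *
s=read_state(); p=s['position']; zt=p[2]-.007+.02
D=lambda u,v,z:at('side',270+u/3.2,150+v/3.2,z)
W=lambda u,v,z:at('wrist',240+u/4,270+(v-352)/4,z,s)
print(p,'bearing side',D(383,237,.084),'wrist near edge',W(313,480,.084),'rim L/R',W(212,540,.084),W(415,540,.084))
print('hinge side',D(119,250,zt),'wrist',at('wrist',100+148/.68,20/.68,zt,s),'jaw end side',D(431,180,zt))
print('arms',W(166,440,zt),W(460,440,zt))
```

```text
[ 0.54808662 -0.15424686  0.14240613] bearing side [ 0.6548 -0.1588  0.084 ] wrist near edge [ 0.6328 -0.1566  0.084 ] rim L/R [ 0.6503 -0.1792  0.084 ] [ 0.6503 -0.1338  0.084 ]
hinge side [ 0.4294 -0.1627  0.1554] wrist [ 0.4335 -0.1564  0.1554] jaw end side [ 0.6631 -0.195   0.1554]
arms [ 0.5728 -0.1775  0.1554] [ 0.5728 -0.1353  0.1554]
```

Call:
drive_tool([
  [[-3,-1,0],[0,0,0]],
  [[0,0,20],[0,0,0]],
  [[0,0,15],[0,0,0]],
  [[0,0,10],[0,0,0]],
  [[0,0,0],[0,0,0]],
])

```text
time_s: 10.05
position: [0.5505, -0.1549, 0.096]
tcp_rot: [[-1.0, 0.0, -0.001], [0.0, 1.0, 0.001], [0.001, 0.001, -1.0]]
force: [-0.6, 0.0, -0.7]
opening: 0.67
grasp_force: 7.2
```

Call:
drive_tool([
  [[0,0,6],[0,0,0]],
  [[0,0,5],[0,0,0]],
  [[0,0,4],[0,0,0]],
  [[0,0,0],[0,0,0]],
  [[0,0,0],[0,0,0]],
])

```text
time_s: 10.55
position: [0.5508, -0.1552, 0.0816]
tcp_rot: [[-1.0, 0.001, -0.0], [0.001, 1.0, -0.0], [0.0, -0.0, -1.0]]
force: [0.4, -1.0, -1.2]
opening: 0.673
grasp_force: 7.2
```

Run:
```python
from h import *
s,b=snap('side','d5.png'); _,w=snap('wrist','w5.png'); print(s['position'],s['force'],s['moment'],s['tcp_rot'])
z=lambda a,k:cv2.resize(a,None,fx=k,fy=k,interpolation=cv2.INTER_CUBIC)
cv2.imwrite('pics/m5.png',np.vstack([z(b[170:260,290:450],4),z(w[270:330,240:400],4)])[:,:,::-1])
```

```text
[ 0.55075933 -0.15524649  0.08155718] [ 0.38731436 -1.03391866 -1.19988018] [ 0.1251525  -0.02415231  0.00687055] [[-9.99999638e-01  8.50703355e-04 -3.34448784e-06]
 [ 8.50703368e-04  9.99999638e-01 -3.82180742e-06]
 [ 3.34123540e-06 -3.82465121e-06 -1.00000000e+00]]
```

View pics/m5.png

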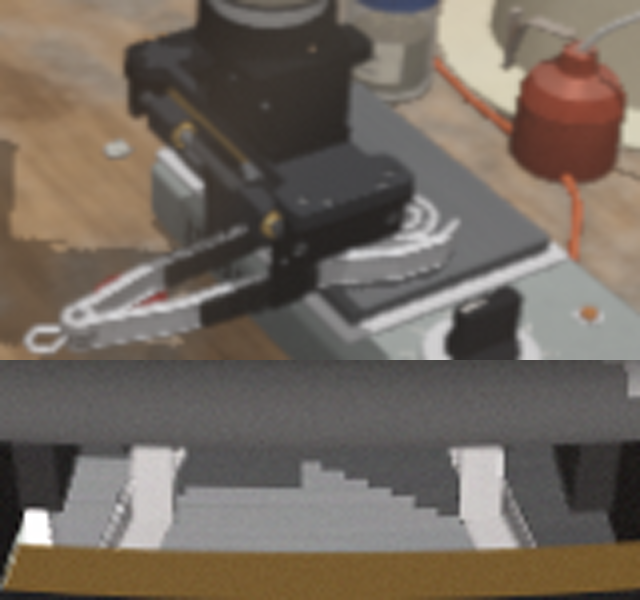

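Call:
drive_tool([
  [[0,0,2],[0,0,0]],
  [[0,0,0],[0,0,0]],
])

```text
time_s: 10.85
position: [0.5506, -0.1552, 0.0794]
tcp_rot: [[-1.0, 0.001, -0.0], [0.001, 1.0, 0.0], [0.0, 0.0, -1.0]]
force: [-0.2, 0.3, -2.1]
opening: 0.668
grasp_force: 7.2
```

Call:
drive_tool([
  [[0,0,0],[0,0,0]],
  [[0,0,0],[0,0,0]],
  [[0,0,0],[0,0,0]],
  [[0,0,0],[0,0,0]],
  [[0,0,0],[0,0,0]],
], gripper=0.3)

```text
time_s: 11.35
position: [0.5507, -0.1552, 0.0796]
tcp_rot: [[-1.0, 0.001, 0.0], [0.001, 1.0, -0.0], [-0.0, -0.0, -1.0]]
force: [-0.1, 0.0, -0.8]
opening: 0.51
grasp_force: 30.0
```

Call:
drive_tool([
  [[0,0,-5],[0,0,0]],
  [[0,0,-10],[0,0,0]],
  [[0,0,-15],[0,0,0]],
  [[0,0,-20],[0,0,0]],
  [[0,0,-20],[0,0,0]],
])

```text
time_s: 11.85
position: [0.5504, -0.1551, 0.1507]
tcp_rot: [[-1.0, 0.001, -0.001], [0.001, 1.0, 0.0], [0.001, 0.0, -1.0]]
force: [0.6, -0.1, -2.7]
opening: 0.507
grasp_force: 30.0
```

Call:
drive_tool([
  [[0,0,-20],[0,0,0]],
  [[0,0,-20],[0,0,0]],
  [[0,0,-15],[0,0,0]],
  [[0,0,-10],[0,0,0]],
  [[0,0,-5],[0,0,0]],
])

```text
time_s: 12.35
position: [0.5509, -0.1553, 0.2209]
tcp_rot: [[-1.0, 0.001, 0.001], [0.001, 1.0, -0.001], [-0.001, -0.001, -1.0]]
force: [-0.3, 0.7, -2.9]
opening: 0.514
grasp_force: 30.0
```

Call:
drive_tool([
  [[0,0,0],[0,0,0]],
  [[0,0,0],[0,0,0]],
  [[0,0,0],[0,0,0]],
  [[0,0,0],[0,0,0]],
  [[0,0,0],[0,0,0]],
])

```text
time_s: 12.85
position: [0.5505, -0.1551, 0.219]
tcp_rot: [[-1.0, 0.001, -0.001], [0.001, 1.0, 0.001], [0.001, 0.001, -1.0]]
force: [-0.9, -0.3, -2.4]
opening: 0.509
grasp_force: 30.0
```

Run:
```python
from h import *
s,b=snap('side','d6.png'); _,w=snap('scene','s6.png'); print(s['position'],s['force'],s['moment'],s['opening'])
z=lambda a,k:cv2.resize(a,None,fx=k,fy=k,interpolation=cv2.INTER_CUBIC)
cv2.imwrite('pics/m6.png',np.vstack([z(b[120:260,280:480],3)[:,:600],z(w[120:180+0,300:500],3)])[:600,:,::-1])
```

```text
[ 0.55051625 -0.15509449  0.2189742 ] [-0.88359472 -0.28155654 -2.44244836] [0.11559558 0.09803691 0.00533858] 0.5086871060145868
```

View pics/m6.png

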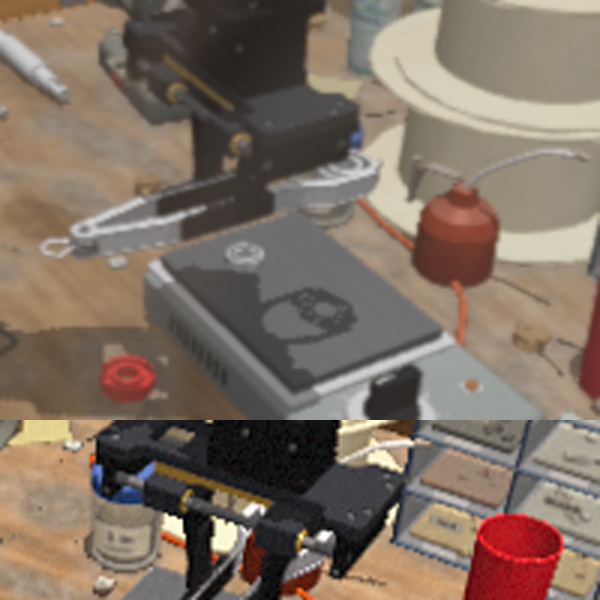

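```bash
python3 -c "
from rig import *
print(hand_in())"
```

```text
the job is handed in; nothing more can be done
None
```

I turned the knob anticlockwise to its off stop and handed the job in with the large bearing gripped in the tongs, level and about 14 cm above the plate. In the last picture the small bearing was still in its place; the hand-in gave no verdict.

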